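# Move three sample jars on by one station

## Task

Move each sample jar on to its next station: the blue-lidded jar from the magnetic stirrer to the pan of the balance, the yellow-lidded jar from the balance to the crate, in the bay that the red-lidded jar leaves, and the red-lidded jar from the crate to the stirrer's round plate. Each station takes only one jar, so first stand one of them for a while on the round cork mat, and leave the mat empty at the end. Set the jars down gently and upright, centred on the plate and on the pan, and leave the amber bottle, the tape measure and the blue cup as they are.

Things in the scene. Friction and masses are not known exactly. Their poses are not given: they have to be found in the camera images.
- jar_blue: white plastic sample jar with a blue screw lid and a thin blue line round its label, upright, 112 mm tall: round body 62 mm wide up to 66 mm, narrowing to a 41 mm neck at 80 to 86 mm, then the ribbed lid, 46 mm wide, 86 to 112 mm above the foot (grip it there). 0.2 to 0.45 kg. Origin: centre of its underside, z up. Starts on the stirrer.
- jar_yellow: white plastic sample jar with a yellow screw lid and a thin yellow line round its label, upright, 112 mm tall: round body 62 mm wide up to 66 mm, narrowing to a 41 mm neck at 80 to 86 mm, then the ribbed lid, 46 mm wide, 86 to 112 mm above the foot (grip it there). 0.2 to 0.45 kg. Origin: centre of its underside, z up. Starts on the balance.
- jar_red: white plastic sample jar with a red screw lid and a thin red line round its label, upright, 112 mm tall: round body 62 mm wide up to 66 mm, narrowing to a 41 mm neck at 80 to 86 mm, then the ribbed lid, 46 mm wide, 86 to 112 mm above the foot (grip it there). 0.2 to 0.45 kg. Origin: centre of its underside, z up. Starts in the near bay of the crate.
- stirrer: magnetic stirrer, fixed to the bench: white box 185 x 140 mm with a round white ceramic plate, 120 mm in diameter, whose flat top is 68 mm above the bench; a thin grey ring 72 mm across marks its centre. Origin: on the bench, straight below the plate's centre. x points away from the front panel with its two grey knobs (it reaches from x = -126 to +75 mm), z up.
- balance: bench balance, fixed to the bench: grey box 185 x 145 mm with a round flat steel pan, 116 mm in diameter, whose top is 56 mm above the bench and does not give. Origin: on the bench, straight below the pan's centre. x points away from the display and keys (box from x = -115 to +70 mm), z up.
- crate: low wooden bottle crate, fixed to the bench, 196 x 102 mm outside, walls 8 mm thick and 50 mm high, with two square bays in a row, each 86 x 86 mm inside, floor 8 mm above the bench. Origin: on the bench, below the centre of the bay nearer the robot, where the red-lidded jar starts. The far bay, centred at x = +94 mm, holds the amber bottle. z up.
- cork_mat: round cork mat, 116 mm in diameter and 7 mm thick, fixed to the bench, empty at the start: the free spot for parking a jar. Origin: centre of its underside, z up.
- amber_bottle: bystander: small amber bottle with a black cap, 54 mm in diameter, 84 mm tall, standing loose in the far bay of the crate. Origin: centre of its underside. Leave it alone.
- tape_measure: bystander: yellow and black tape measure, 66 x 36 mm and 66 mm tall, standing loose on the bench beyond the stations. Origin: centre of its underside. Leave it alone.
- blue_cup: bystander: empty blue plastic cup, 72 mm in diameter at the rim, 85 mm tall, standing loose on the bench beyond the stations. Origin: centre of its underside. Leave it alone.
Not all that is in view belongs to the job. Several things have the shape of the crate; the one meant has the colours described above.

How it is judged (in metres and radians):
On the way:
1. one of the three jars stands upright and released on the cork mat (((horizontal distance between jar_blue and cork_mat below 0.045 m and height (world z) of jar_blue between 0.003 and 0.012 m and angle between jar_blue's own z axis and vertical below 0.08 rad and linear speed of jar_blue below 0.02 m/s and angular speed of jar_blue below 0.2 rad/s and contact force between jar_blue and the fingers below 0.05 N) or (horizontal distance between jar_yellow and cork_mat below 0.045 m and height (world z) of jar_yellow between 0.003 and 0.012 m and angle between jar_yellow's own z axis and vertical below 0.08 rad and linear speed of jar_yellow below 0.02 m/s and angular speed of jar_yellow below 0.2 rad/s and contact force between jar_yellow and the fingers below 0.05 N) or (horizontal distance between jar_red and cork_mat below 0.045 m and height (world z) of jar_red between 0.003 and 0.012 m and angle between jar_red's own z axis and vertical below 0.08 rad and linear speed of jar_red below 0.02 m/s and angular speed of jar_red below 0.2 rad/s and contact force between jar_red and the fingers below 0.05 N))), for 0.2 s.
At the end, for the whole second after the job is handed in: Blue jar on the balance pan, red jar on the stirrer plate, each within 15 mm of its centre; yellow jar on the floor of the crate's near bay, anywhere in it; all upright within 4.5 degrees, released and at rest, so the mat is empty (z of jar_blue in the frame of balance between 0.052 and 0.06 m and horizontal distance between jar_blue and balance below 0.015 m and angle between each of jar_blue, jar_yellow, jar_red's own z axis and vertical below 0.08 rad and linear speed of each of jar_blue, jar_yellow, jar_red below 0.02 m/s and angular speed of each of jar_blue, jar_yellow, jar_red below 0.2 rad/s and contact force between each of jar_blue, jar_yellow, jar_red and the fingers below 0.05 N and z of jar_yellow in the frame of crate between 0.004 and 0.012 m and x of jar_yellow in the frame of crate between -0.015 and 0.015 m and y of jar_yellow in the frame of crate between -0.015 and 0.015 m and z of jar_red in the frame of stirrer between 0.064 and 0.072 m and horizontal distance between jar_red and stirrer below 0.015 m); the robot touches nothing.
It fails at once if a jar is tipped by more than 35 degrees (angle between any of jar_blue, jar_yellow, jar_red's own z axis and vertical above 0.61 rad).
It fails at once if the amber bottle, the tape measure or the blue cup is shifted by more than 20 mm or tipped (distance of any of amber_bottle, tape_measure, blue_cup from where it was at the start of the episode above 0.02 m or angle between any of amber_bottle, tape_measure, blue_cup's own z axis and vertical above 0.35 rad).
It fails at once if a jar is dropped from more than about 10 mm, or let slip or thrown ((linear speed of jar_blue above 0.45 m/s and contact force between jar_blue and the fingers below 0.05 N) or (linear speed of jar_yellow above 0.45 m/s and contact force between jar_yellow and the fingers below 0.05 N) or (linear speed of jar_red above 0.45 m/s and contact force between jar_red and the fingers below 0.05 N)).
It fails at once if the balance or the stirrer is pressed or struck with over 45 N (contact force between any of balance, stirrer and anything else above 45 N).
It also fails if it takes over 112 s, if anything falls off the work surface, if the arm or the gripper's body presses on something with over 40 N, if the wrist force passes 120 N, or if a joint passes its speed limit or range.

## Robot

A 6-joint arm with a two-finger parallel gripper is mounted at the origin on the work surface. World frame = base frame: x ahead of the robot, y to its left, z up, the work surface at z = 0. Lengths are in m, angles in degrees, forces in N, time in s.
With the tool pointing down it reaches from about 0.35 to 0.775 m from the base axis. Payload 7.3 kg.
Tool frame: the origin (TCP) lies on the front face of the gripper's body, between the roots of the fingers; the fingertips stand 66 mm ahead of it and the grasp point (between the pads) lies bot.tcp_to_grasp ahead of it (bot.tcp_to_grasp is the distance from the TCP to the grasp point, in m); z points along the fingers, y is the direction in which the jaws open and shut (so a half turn about z gives the same grasp; the last joint's range is limited). The gripper opens to 92 mm and grips with 3 to 60 N. Pads are 19 mm wide; open, the fingers measure 130 mm over their backs; the gripper's body (75 mm by 190 mm) begins 47 mm behind the grasp point.
Start: joints at [59.244, 19.595, 87.324, -0, 73.075, -8.365], TCP at [0.2, 0.485, 0.292] pointing down, gripper open.
Joint ranges: [-145.02, 145.02], [-44.19, 115.74], [2.07, 154.8], [-57.11, 237.11], [16.16, 152.29], [-177.93, 177.93]. Speed limits (degrees/s): [147.25, 147.25, 180, 180, 180, 180].

## Interface

Orientations are given as [roll, pitch, yaw] about the fixed x, y, z axes, in that order (R = Rz(yaw) Ry(pitch) Rx(roll)).
In Python, from bench import bot gives the robot as it stands. The module is installed in compiled form; this text tells all that it offers.
- The arm moves only by the tool apply_moves, never from a script. Its argument "deltas" is a list that holds one entry, the list of rows, each a list of 6 numbers: the shift along the tool's x, y, z in mm, then the turn, a rotation vector about the tool's x, y, z in rad. In form: [[[tx, ty, tz, wx, wy, wz], ...]]. A call has 1 to 20 rows; each row shifts and turns the pose as measured when the row begins, along the tool's axes as they then stand; what a row does not reach is not made up. A row lasts 1/12 s, in which the tool goes at most 41.7 mm and 7.16 degrees, less where a joint would pass 70% of its speed; a pose out of reach is approached as far as the arm can. A call with a gripper value outside its range is refused whole. "gripper" is the opening, from 0 (shut) to 1 (fully open), set as the call begins (left out, the last holds). The fingers move at their own pace and stop on an object; "newtons" is the grip in N (left out, the last holds). Time passes only in rows, so rows that do not move let the fingers close. It gives the time, the measured TCP pose, the force and the opening at its end, in the units of the state.
- bot.read_state(): the state, without advancing time (a new reading comes with each control period).
- bot.capture(name): name is "scene" or "top" or "wrist"; returns a dict with "image" (420x560x3 uint8, red, green, blue), "range_z" (420x560 float32, m along the optical axis (not along the pixel's ray), 0 where there is no reading), "mtx" (3x3 intrinsics, pixels), "k1" (the pictures are not rectified: a ray, as slopes to the right and down, at radius r is drawn at 1 + k1 r^2 times it, then the intrinsics apply), "origin" and "rotation" of the camera in the world; the wrist camera has in their place "hand_eye" (4x4, takes a point from camera to tool coordinates, whose origin is the TCP and whose axes are the flange's). Camera axes: x right, y down, z forward; pixel columns grow to the right and rows downward; lengths in m; the calibration is good to about 2 mm. A picture is of the moment at which its call begins: read the wrist's pose just before it.
- bot.job_done(): hands the job in, once; it reports no verdict.
Trained networks look in a picture, given as the dict that the camera call returned (one of the last four; its "shot" number tells which), for a name from the list of things; names that differ only in an ending like _2 or _b are one class to them, and where a whole thing is asked for, a point or a joint stands for the part that bears it (a point fixed in the world has none). Each returns a list of dicts, best first, with "confidence" (0 to 1); they miss things now and then, are a little off and sometimes report something else, mostly with a low value. They report only what shows in the picture. A call takes as long as a camera call. They do not tell look-alikes from the thing itself.
- bot.spot_in(target, picture): "xy" ([column, row] as shares, 0 to 1, of the picture: columns of its width, rows of its height, amid what is visible of it).
- bot.place_of(target, picture): "xy" ([column, row] as shares, 0 to 1, of the picture: columns of its width, rows of its height: a listed point, or the origin of a listed thing).
The state is a dict: "time": time; "q": joint angles; "qvel": joint speeds; "joint_torque": joint torques, N m; "ee_pos": TCP position; "tcp_rot": TCP orientation; "contact_force": force on the tool from outside, world axes, zero at the start; "wrist_torque": the same for the moment, N m; "finger_gap": finger opening in m.
Only numpy, scipy, OpenCV 4.12 (cv2) and the standard library are available. Lean on these libraries where they do the work, as an engineer would, in place of code of your own. Each camera call takes 0.05 s, during which the arm holds its last target. There are 200 camera calls.

## Working session

There is one attempt and no reset: what is moved stays moved. The work goes in short steps, Python scripts to look and compute and a tool call to move; the robot and the scene stay as the last step left them, time stands still between calls to the robot, and variables do not carry over. Pictures are saved under pics/ and viewed, about 12 in all and at most 16, crops included, and the job is handed in when it is done.

Besides the shell and the picture viewer there is one more tool, called as name(argument=value, ...) on one line, values as JSON. apply_moves: Moves the arm, as the interface text tells. Its arguments: {"type":"object","properties":{"deltas":{"type":"array"},"gripper":{"type":"number"},"newtons":{"type":"number"}},"required":["deltas"]}

```bash
mkdir -p pics
cat > h.py <<'E'
import numpy as np, cv2
from bench import bot
from scipy.spatial.transform import Rotation as R
def cap(n):
    s=bot.read_state(); p=bot.capture(n)
    if n=="wrist":
        T=np.eye(4); T[:3,:3]=R.from_euler('xyz',s['tcp_rot'],degrees=True).as_matrix(); T[:3,3]=s['ee_pos']
        M=T@np.array(p['hand_eye']); p['O'],p['Rt']=M[:3,3],M[:3,:3]
    else: p['O'],p['Rt']=np.array(p['origin']),np.array(p['rotation'])
    return p
def ray(p,u,v):
    K=np.array(p['mtx'],float)
    # forward model: pixel = K*(s*(1+k1 r^2))
    q=cv2.undistortPointsIter(np.array([[[u,v]]],float),K,np.array([p['k1'],0,0,0.]),None,None,(3,50,1e-10))[0,0]
    return p['Rt']@np.array([q[0],q[1],1.])
def at_z(p,u,v,z):
    d=ray(p,u,v); return p['O']+d*(z-p['O'][2])/d[2]
def at_d(p,u,v):
    z=p['range_z'][int(round(v)),int(round(u))]; return p['O']+ray(p,u,v)*z
def save(p,name,box=None,f=1):
    im=p['image'][...,::-1]
    if box: im=im[box[1]:box[3],box[0]:box[2]]
    cv2.imwrite('pics/'+name,cv2.resize(im,None,fx=f,fy=f,interpolation=cv2.INTER_CUBIC))
E
python3 - <<'E'
from h import *
print(bot.tcp_to_grasp, bot.read_state())
ps={n:cap(n) for n in("scene","top")}
im=[]
for n,p in ps.items():
    print(n,p['O'].round(3),p['Rt'].round(2).tolist(),p['k1']); save(p,n+'0.png',f=1.4)
    for t,z in [('jar_blue',.068),('jar_yellow',.056),('jar_red',.008),('stirrer',0),('balance',0),('crate',0),('cork_mat',0),('amber_bottle',.008),('tape_measure',0),('blue_cup',0)]:
        for r in bot.place_of(t,p)[:4]:
            u,v=r['xy'][0]*560,r['xy'][1]*420
            print(t,round(r['confidence'],2),round(u),round(v),at_z(p,u,v,z).round(3))
E
```

```text
0.0467 {'time': 0.0, 'q': array([ 5.92435598e+01,  1.96365585e+01,  8.73787158e+01,  1.34038462e-03,
        7.30735402e+01, -8.36313933e+00]), 'qvel': array([-0.01154313, -0.00252359, -0.02860291, -0.07719081,  0.00563121,
        0.00844569]), 'joint_torque': array([-2.00930222e-04, -4.31235301e+01, -2.44222283e+01,  7.18464120e-02,
        5.57242404e-02, -6.44187321e-05]), 'ee_pos': array([0.19980063, 0.48515666, 0.29153473]), 'tcp_rot': array([-1.79912316e+02, -1.41858361e-02,  1.57606297e+02]), 'contact_force': array([ 0.02266714,  0.41936482, -0.27881708]), 'wrist_torque': array([ 0.00846122, -0.03449632, -0.03732432]), 'finger_gap': 0.09201145457286601}
scene [1.169 0.256 1.082] [-145.43, 0.41, 111.89] -0.017196700936956057Traceback (most recent call last):
  File "<stdin>", line 10, in <module>
  File "h.py", line 17, in at_z
    d=ray(p,u,v); return p['O']+d*(z-p['O'][2])/d[2]
                                                ~^^^
IndexError: invalid index to scalar variable.
```

```bash
sed -i "s/np.array(p\['rotation'\])/R.from_euler('xyz',p['rotation'],degrees=True).as_matrix()/" h.py
python3 - <<'E'
from h import *
for n in("scene","top"):
    p=cap(n); print(n,p['O'].round(3)); save(p,n+'0.png',f=1.4)
    for t,z in [('jar_blue',.068),('jar_yellow',.056),('jar_red',.008),('stirrer',0),('balance',0),('crate',0),('cork_mat',0),('amber_bottle',.008),('tape_measure',0),('blue_cup',0)]:
        for r in bot.place_of(t,p)[:4]:
            u,v=r['xy'][0]*560,r['xy'][1]*420
            print(t,round(r['confidence'],2),round(u),round(v),at_z(p,u,v,z).round(3))
E
```

```text
scene [1.169 0.256 1.082]
jar_blue 0.74 440 237 [0.484 0.361 0.068]
jar_yellow 0.88 167 153 [ 0.487 -0.341  0.056]
jar_yellow 0.63 169 167 [ 0.526 -0.315  0.056]
jar_red 0.91 330 240 [0.548 0.125 0.008]
stirrer 0.89 436 248 [0.472 0.364 0.   ]
stirrer 0.5 226 225 [ 0.598 -0.128  0.   ]
balance 0.74 164 167 [ 0.496 -0.358  0.   ]
crate 0.85 352 163 [0.298 0.1   0.   ]
crate 0.58 327 242 [0.551 0.117 0.   ]
cork_mat 0.91 224 222 [ 0.593 -0.137  0.   ]
cork_mat 0.55 167 152 [ 0.445 -0.376  0.   ]
cork_mat 0.37 440 236 [0.435 0.366 0.   ]
amber_bottle 0.82 318 275 [0.646 0.129 0.008]
amber_bottle 0.29 227 224 [ 0.6   -0.124  0.008]
tape_measure 0.86 389 323 [0.695 0.31  0.   ]
tape_measure 0.47 437 249 [0.473 0.367 0.   ]
blue_cup 0.93 132 232 [ 0.7   -0.332  0.   ]
top [ 0.335 -0.007  1.038]
jar_blue 0.77 140 226 [0.494 0.363 0.068]
jar_yellow 0.78 420 227 [ 0.484 -0.346  0.056]
jar_red 0.67 238 211 [0.542 0.122 0.008]
jar_red 0.5 240 208 [0.548 0.119 0.008]
stirrer 0.7 151 234 [0.483 0.356 0.   ]
stirrer 0.18 232 175 [0.643 0.142 0.   ]
crate 0.78 247 305 [0.295 0.097 0.   ]
crate 0.77 239 207 [0.554 0.121 0.   ]
cork_mat 0.71 332 187 [ 0.606 -0.133  0.   ]
amber_bottle 0.83 234 178 [0.634 0.135 0.008]
tape_measure 0.79 169 158 [0.694 0.319 0.   ]
blue_cup 0.83 406 153 [ 0.702 -0.342  0.   ]
```

View pics/scene0.png

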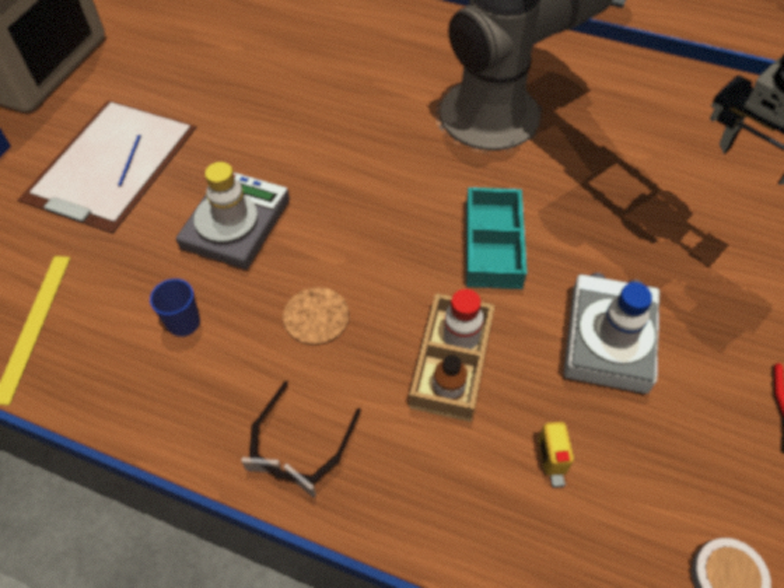

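View pics/top0.png

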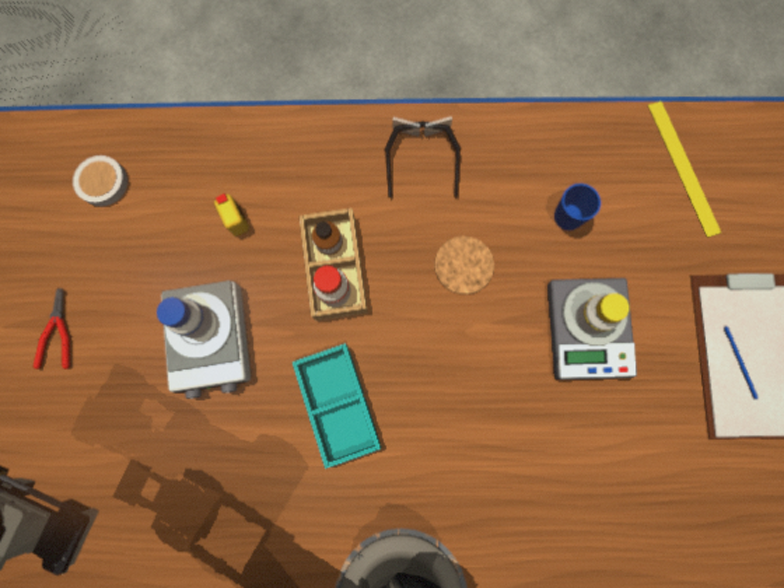

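Run:
```python
from h import *
p=cap("top"); save(p,'crates.png',(190,135,300,345),2.8)
q=cap("wrist"); print(np.array(q['hand_eye']).round(3).tolist(), q['mtx'], q['k1'])
for n in ("top","scene"):
    p=cap(n)
    v,u=np.mgrid[0:420,0:560]; K=np.array(p['mtx'],float)
    pts=cv2.undistortPointsIter(np.stack([u,v],-1).reshape(-1,1,2).astype(float),K,np.array([p['k1'],0,0,0.]),None,None,(3,30,1e-9)).reshape(420,560,2)
    d=p['range_z']; X=p['O']+np.concatenate([pts*d[...,None],d[...,None]],-1)@p['Rt'].T
    for nm,c,zt in(('blue',(.49,.36),.18),('yel',(.485,-.345),.168),('red',(.548,.122),.12)):
        m=(d>0)&(np.hypot(X[...,0]-c[0],X[...,1]-c[1])<.06)&(abs(X[...,2]-zt)<.008)
        P=X[m]; (c2,s2,_)=cv2.minAreaRect(P[:,:2].astype(np.float32)) if len(P) else (0,0,0)
        print(n,nm,m.sum(),P.mean(0).round(4),np.round(c2,4),np.round(s2,4))
```

```text
[[0.0, -0.96, -0.282, 0.076], [1.0, 0.0, 0.0, -0.001], [-0.0, -0.282, 0.96, -0.092], [0.0, 0.0, 0.0, 1.0]] [[378.72568585   0.         274.13177608]
 [  0.         378.72568585 213.21820778]
 [  0.           0.           1.        ]] -0.10617370538461965
top blue 355 [0.4844 0.3605 0.1796] [0.4849 0.3615] [0.0461 0.0449]
top yel 350 [ 0.486  -0.3483  0.1682] [ 0.4862 -0.3492] [0.0454 0.0453]
top red 287 [0.5493 0.1207 0.1203] [0.5498 0.1211] [0.0442 0.0454]
scene blue 353 [0.4862 0.3627 0.1779] [0.4849 0.3628] [0.0476 0.0459]
scene yel 244 [ 0.488  -0.3479  0.1661] [ 0.4871 -0.3501] [0.0475 0.0444]
scene red 307 [0.5506 0.1233 0.1183] [0.5488 0.1229] [0.0449 0.0449]
```

View pics/crates.png

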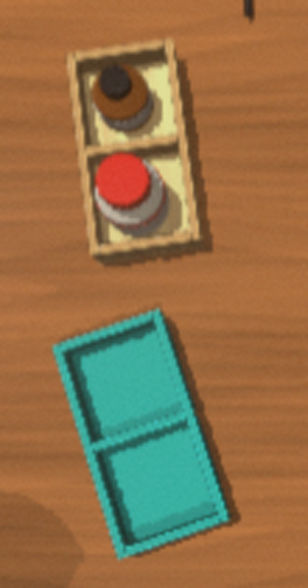

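The wooden crate at top-view pixel (239,190), with the amber bottle and red jar, fits the description. The teal one at (247,305) is a look-alike. I'll start with the blue jar, moving it to the mat.

apply_moves(deltas=[[[0,0,0,0,0,-0.098],[0,0,0,0,0,-0.098],[0,0,0,0,0,-0.098],[0,0,0,0,0,-0.097],[0,0,0,0,0,0],[-24,-10,0,0,0,0],[-24,-10,0,0,0,0],[-24,-10,0,0,0,0],[-24,-10,0,0,0,0],[-24,-10,0,0,0,0],[-24,-10,0,0,0,0],[-24,-10,0,0,0,0],[-24,-10,0,0,0,0],[-24,-10,0,0,0,0],[-24,-10,0,0,0,0],[0,0,0,0,0,0]]], gripper=1)

```text
time: 2.78
ee_pos: [0.45, 0.3827, 0.2919]
tcp_rot: [179.9, 0.0, 179.2]
contact_force: [-0.5, -0.2, -0.2]
finger_gap: 0.0918
```

```bash
cat >> h.py <<'E'
def cloud(p):
    v,u=np.mgrid[0:420,0:560]; K=np.array(p['mtx'],float)
    pts=cv2.undistortPointsIter(np.stack([u,v],-1).reshape(-1,1,2).astype(float),K,np.array([p['k1'],0,0,0.]),None,None,(3,30,1e-9)).reshape(420,560,2)
    d=p['range_z']; X=p['O']+np.concatenate([pts*d[...,None],d[...,None]],-1)@p['Rt'].T
    X[d<=0]=np.nan
    return X
def disc(p,X,c,z,r,tol=.008):
    """centre of the flat round top at height z near c"""
    m=(np.hypot(X[...,0]-c[0],X[...,1]-c[1])<r)&(abs(X[...,2]-z)<tol)
    P=X[m]
    if len(P)<20: return len(P),None
    c2,rad=cv2.minEnclosingCircle(P[:,:2].astype(np.float32))
    b=cv2.minAreaRect(P[:,:2].astype(np.float32))
    return len(P),P.mean(0).round(4),np.round(b[0],4),np.round(b[1],4),np.round(c2,4),round(rad,4)
def pose():
    s=bot.read_state(); return round(s['time'],2),s['ee_pos'].round(4),s['tcp_rot'].round(2),round(s['finger_gap'],4),s['contact_force'].round(1)
E
python3 - <<'E'
from h import *
print(pose())
p=cap("wrist"); save(p,'w1.png'); X=cloud(p)
print(disc(p,X,(.485,.362),.18,.05))
print(disc(p,X,(.485,.362),.068,.09,.004))
E
```

```text
(2.78, array([0.45  , 0.3827, 0.2919]), array([1.7992e+02, 3.0000e-02, 1.7922e+02]), 0.0918, array([-0.5, -0.2, -0.2]))
(3200, array([0.4752, 0.3643, 0.1789]), array([0.4745, 0.3637]), array([0.0475, 0.0309]), array([0.4827, 0.3638]), 0.024)
(7721, array([0.4576, 0.3609, 0.0676]), array([0.4702, 0.361 ]), array([0.1202, 0.1054]), array([0.4773, 0.3605]), 0.0602)
```

View pics/w1.png

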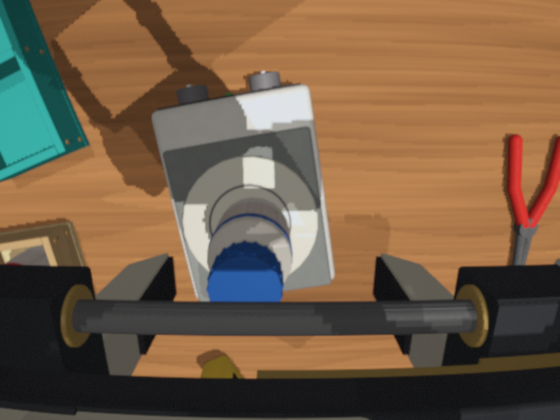

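apply_moves(deltas=[[[-17,-9.5,0,0,0,-0.014],[-17,-9.5,0,0,0,0],[0,0,0,0,0,0],[0,0,19,0,0,0],[0,0,19,0,0,0],[0,0,19,0,0,0],[0,0,14,0,0,0],[0,0,5,0,0,0],[0,0,0,0,0,0],[0,0,0,0,0,0]]])

```text
time: 3.67
ee_pos: [0.4746, 0.3696, 0.2146]
tcp_rot: [179.7, -0.2, 179.3]
contact_force: [0.7, 0.7, 0.7]
finger_gap: 0.0918
```

apply_moves(deltas=[[[0,0,0,0,0,0],[0,0,0,0,0,0],[0,0,0,0,0,0],[0,0,0,0,0,0],[0,0,0,0,0,0],[0,0,0,0,0,0],[0,0,0,0,0,0],[0,0,0,0,0,0],[0,0,0,0,0,0],[0,0,0,0,0,0],[0,0,0,0,0,0],[0,0,0,0,0,0]]], gripper=0.35, newtons=30)

```text
time: 4.67
ee_pos: [0.4753, 0.3707, 0.2194]
tcp_rot: [179.5, 0.1, 179.3]
contact_force: [-0.0, -0.3, 1.1]
finger_gap: 0.046
```

apply_moves(deltas=[[[0,0,0,0,0,0],[0,0,0,0,0,0],[0,0,0,0,0,0],[0,0,0,0,0,0],[0,0,0,0,0,0],[0,0,0,0,0,0]]], gripper=0.8)

```text
time: 5.17
ee_pos: [0.4752, 0.3709, 0.2191]
tcp_rot: [179.5, 0.1, 179.3]
contact_force: [-0.7, -0.1, 0.2]
finger_gap: 0.0729
```

Run:
```python
from h import *
print(pose())
p=cap("wrist"); save(p,'w2.png')
p=cap("scene"); X=cloud(p)
print(disc(p,X,(.485,.364),.178,.035))
save(p,'s2.png',(380,180,500,290),5)
print(pose())
```

```text
(5.17, array([0.4752, 0.3709, 0.2191]), array([1.7949e+02, 1.0000e-01, 1.7927e+02]), 0.0729, array([-0.7, -0.1,  0.2]))
(359, array([0.4875, 0.3626, 0.1777]), array([0.4849, 0.362 ]), array([0.0471, 0.0487]), array([0.4864, 0.3578]), 0.0288)
(5.27, array([0.4752, 0.3708, 0.2191]), array([1.7949e+02, 9.0000e-02, 1.7927e+02]), 0.0733, array([-0.1,  0.4, -0.4]))
```

View pics/s2.png

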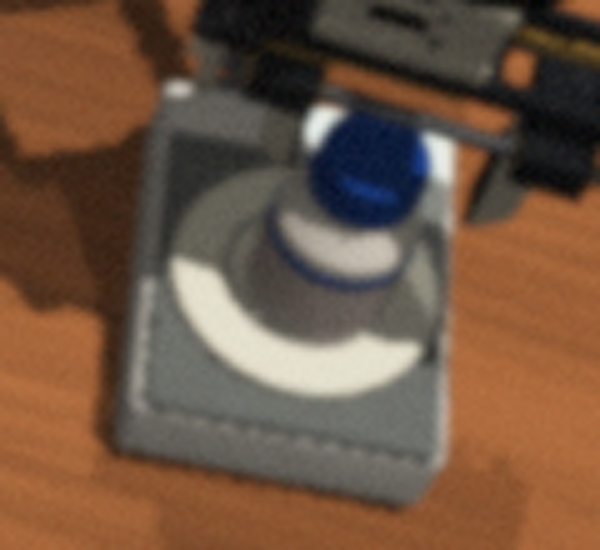

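apply_moves(deltas=[[[-5,-4,0,0,0,-0.012],[-5,-4,2,0,0,0],[0,0,0,0,0,0],[0,0,0,0,0,0]]])

```text
time: 5.6
ee_pos: [0.4864, 0.3619, 0.2169]
tcp_rot: [179.5, 0.1, -180.0]
contact_force: [-0.3, 0.5, -0.1]
finger_gap: 0.0731
```

apply_moves(deltas=[[[1,0,0,0.008,0,0],[0,0,0,0,0,0],[0,0,0,0,0,0],[0,0,0,0,0,0],[0,0,0,0,0,0],[0,0,0,0,0,0],[0,0,0,0,0,0],[0,0,0,0,0,0]]], gripper=0.35, newtons=30)

```text
time: 6.27
ee_pos: [0.4853, 0.3621, 0.2168]
tcp_rot: [180.0, 0.1, -180.0]
contact_force: [0.2, -0.1, -1.2]
finger_gap: 0.0457
```

apply_moves(deltas=[[[0,0,-6,0,0,0],[0,0,-12,0,0,0],[0,0,-20,0,0,0],[0,0,-20,0,0,0],[0,0,-20,0,0,0],[0,0,-12,0,0,0],[0,0,-6,0,0,0],[0,0,0,0,0,0]]])

```text
time: 6.93
ee_pos: [0.4832, 0.3609, 0.3149]
tcp_rot: [-179.7, -0.4, -180.0]
contact_force: [0.4, 1.0, -2.2]
finger_gap: 0.0454
```

Run:
```python
from h import *
print(pose())
p=cap("scene"); X=cloud(p); save(p,'s3.png',(280,80,500,300),2.5)
print('plate',disc(p,X,(.477,.36),.068,.075,.004))
print('mat',disc(p,X,(.606,-.133),.007,.075,.005))
p=cap("top"); X=cloud(p)
print('plate',disc(p,X,(.477,.36),.068,.075,.004)); 
hsv=cv2.cvtColor(p['image'],cv2.COLOR_RGB2HSV)
save(p,'mat.png',(280,130,460,300),3)
```

```text
(6.93, array([0.4832, 0.3609, 0.3149]), array([-179.71,   -0.42, -179.96]), 0.0454, array([ 0.4,  1. , -2.2]))
plate (1597, array([0.4838, 0.3605, 0.0669]), array([0.4818, 0.3604]), array([0.1172, 0.1159]), array([0.4855, 0.359 ]), 0.0657)
mat (1487, array([ 0.6019, -0.1271,  0.0058]), array([ 0.607, -0.134]), array([0.141 , 0.1434]), array([ 0.6069, -0.1329]), 0.0746)
plate (1264, array([0.4721, 0.3481, 0.0682]), array([0.4666, 0.3524]), array([0.1036, 0.1337]), array([0.4771, 0.3649]), 0.071)
```

View pics/s3.png

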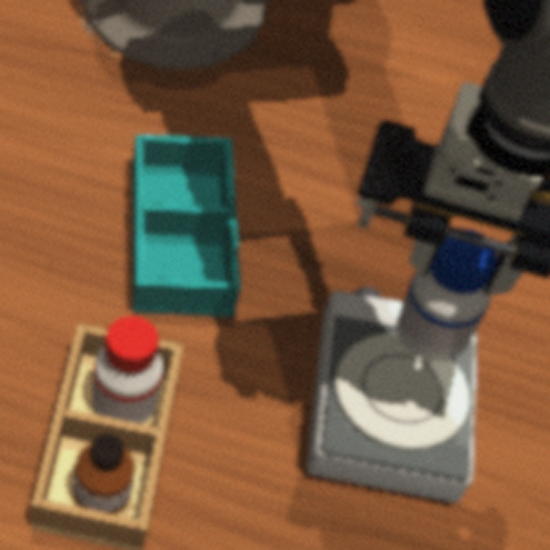

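apply_moves(deltas=[[[-4,-15,0,0,0,0],[-7.5,-31,0,0,0,0],[-7.5,-31,0,0,0,0],[-7.5,-31,0,0,0,0],[-7.5,-31,0,0,0,0],[-7.5,-31,0,0,0,0],[-7.5,-31,0,0,0,0],[-7.5,-31,0,0,0,0],[-7.5,-31,0,0,0,0],[-7.5,-31,0,0,0,0],[-7.5,-31,0,0,0,0],[-7.5,-31,0,0,0,0],[-7.5,-31,0,0,0,0],[-7.5,-31,0,0,0,0],[-7.5,-31,0,0,0,0],[-7.5,-31,0,0,0,0],[-4,-15,0,0,0,0],[0,0,0,0,0,0]]])

```text
time: 8.53
ee_pos: [0.6007, -0.1562, 0.2861]
tcp_rot: [-179.7, -3.1, -179.7]
contact_force: [0.8, 0.2, -3.2]
finger_gap: 0.0454
```

apply_moves(deltas=[[[0,11,0,0,-0.054,0],[-2,11,0,0,0,0],[0,0,15,0,0,0],[0,0,25,0,0,0],[0,0,25,0,0,0],[0,0,20,0,0,0],[0,0,10,0,0,0],[0,0,0,0,0,0]]])

```text
time: 9.2
ee_pos: [0.6002, -0.1236, 0.1835]
tcp_rot: [179.9, -0.7, -179.4]
contact_force: [-0.8, 1.2, -2.7]
finger_gap: 0.0449
```

apply_moves(deltas=[[[0,-4,8,0,-0.012,0],[0,-3,7,0,0,0],[0,0,4,0,0,0],[0,0,3,0,0,0],[0,0,0,0,0,0],[0,0,0,0,0,0]]])

```text
time: 9.7
ee_pos: [0.6018, -0.1273, 0.1636]
tcp_rot: [179.9, 0.0, -179.2]
contact_force: [-0.9, -0.6, -2.8]
finger_gap: 0.0454
```

Run:
```python
from h import *
print(pose())
```

```text
(9.7, array([ 0.6018, -0.1273,  0.1636]), array([ 1.7992e+02,  2.0000e-02, -1.7917e+02]), 0.0454, array([-0.9, -0.6, -2.8]))
```

apply_moves(deltas=[[[0,-3,3,0,0,0.014],[0,-2,2,0,0,0],[0,0,2,0,0,0],[0,0,1,0,0,0],[0,0,1,0,0,0],[0,0,0,0,0,0],[0,0,0,0,0,0]]])

```text
time: 10.28
ee_pos: [0.6028, -0.1333, 0.1559]
tcp_rot: [180.0, 0.2, 179.9]
contact_force: [-0.8, -0.8, -2.6]
finger_gap: 0.0455
```

apply_moves(deltas=[[[0,0,1,0,0,0],[0,0,1,0,0,0],[0,0,0,0,0,0]]])

```text
time: 10.53
ee_pos: [0.6037, -0.1331, 0.1561]
tcp_rot: [-180.0, 0.4, 179.9]
contact_force: [-0.4, 0.2, -2.2]
finger_gap: 0.0452
```

apply_moves(deltas=[[[0,0,2,0,0.006,0],[0,0,2,0,0,0],[0,0,2,0,0,0],[0,0,0,0,0,0]]])

```text
time: 10.87
ee_pos: [0.6062, -0.1326, 0.1563]
tcp_rot: [-179.9, 0.6, 180.0]
contact_force: [-0.0, 0.1, -3.2]
finger_gap: 0.0453
```

Run:
```python
from h import *
p=cap("scene"); save(p,'s4.png',(150,120,310,260),5)
X=cloud(p); print(disc(p,X,(.605,-.133),.12,.03,.015)); print(bot.read_state()['wrist_torque'])
print(pose())
```

```text
(188, array([ 0.6149, -0.1385,  0.1173]), array([ 0.6111, -0.1342]), array([0.0553, 0.0344]), array([ 0.6097, -0.1337]), 0.0279)
[0.06524058 0.03463201 0.0039793 ]
(10.92, array([ 0.6063, -0.1327,  0.1563]), array([-179.87,    0.58,  179.95]), 0.0455, array([-0.1, -0.2, -2.3]))
```

View pics/s4.png

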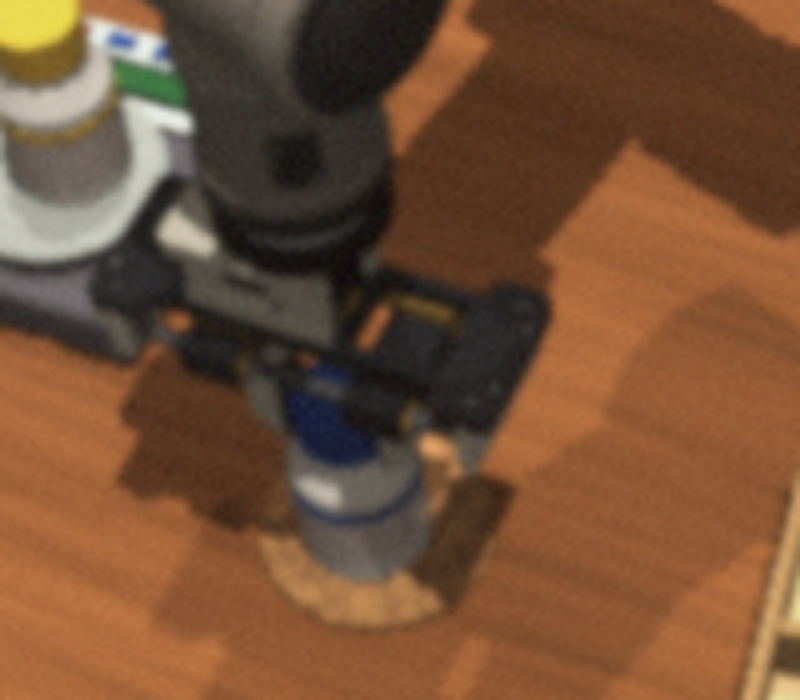

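apply_moves(deltas=[[[1,0,4,0,0.006,0],[1,0,4,0,0,0],[0,0,0,0,0,0],[0,0,0,0,0,0]]])

```text
time: 11.25
ee_pos: [0.608, -0.1312, 0.1563]
tcp_rot: [-179.8, 1.0, 180.0]
contact_force: [0.2, 0.8, -2.6]
finger_gap: 0.0453
```

apply_moves(deltas=[[[0,0,0,0,0,0],[0,0,0,0,0,0],[0,0,0,0,0,0],[0,0,0,0,0,0],[0,0,0,0,0,0]]], gripper=0.75)

```text
time: 11.67
ee_pos: [0.6077, -0.1318, 0.1542]
tcp_rot: [-179.9, 0.8, 179.9]
contact_force: [-0.1, 0.5, 0.4]
finger_gap: 0.0685
```

apply_moves(deltas=[[[0,0,-10,0,0.017,0],[0,0,-25,0,0,0],[0,0,-30,0,0,0],[0,0,-30,0,0,0],[0,0,-20,0,0,0],[0,0,-10,0,0,0],[0,0,0,0,0,0]]])

```text
time: 12.25
ee_pos: [0.607, -0.132, 0.2809]
tcp_rot: [-180.0, -0.7, 179.9]
contact_force: [1.3, 0.1, 0.9]
finger_gap: 0.0687
```

Run:
```python
from h import *
print(pose())
p=cap("top"); X=cloud(p); print('blue',disc(p,X,(.605,-.133),.119,.04))
print('red',disc(p,X,(.549,.122),.12,.04))
p=cap("scene"); X=cloud(p); print('blue',disc(p,X,(.605,-.133),.119,.04))
```

```text
(12.25, array([ 0.607 , -0.132 ,  0.2809]), array([-179.98,   -0.66,  179.88]), 0.0687, array([1.3, 0.1, 0.9]))
blue (0, None)
red (288, array([0.5494, 0.1206, 0.1201]), array([0.5496, 0.1208]), array([0.0452, 0.0449]), array([0.5496, 0.1204]), 0.0235)
blue (290, array([ 0.6088, -0.129 ,  0.1175]), array([ 0.6075, -0.1299]), array([0.0457, 0.0455]), array([ 0.608 , -0.1296]), 0.0241)
```

apply_moves(deltas=[[[6,25,-2,0,0.012,0],[7,30,-1,0,0,0],[7,30,-1,0,0,0],[7,30,-1,0,0,0],[7,30,-1,0,0,0],[7,30,-1,0,0,0],[7,30,-1,0,0,0],[5,22,0,0,0,0],[3,12,0,0,0,0],[0,0,0,0,0,0],[0,0,0,0,0,0]]])

```text
time: 13.27
ee_pos: [0.5425, 0.1161, 0.2688]
tcp_rot: [179.9, -3.4, 179.6]
contact_force: [-0.7, -0.1, -0.3]
finger_gap: 0.069
```

apply_moves(deltas=[[[-4,3,0,0,-0.059,0],[-3,2,0,0,0,0],[0,0,0,0,0,0],[0,0,12,0,0,0],[0,0,20,0,0,0],[0,0,20,0,0,0],[0,0,10,0,0,0],[0,0,0,0,0,0],[0,0,0,0,0,0]]])

```text
time: 14.02
ee_pos: [0.5512, 0.1131, 0.2008]
tcp_rot: [-180.0, -0.7, 179.2]
contact_force: [1.3, -0.1, -0.0]
finger_gap: 0.0687
```

apply_moves(deltas=[[[2,5,0,0,-0.012,-0.014],[0,4,0,0,0,0],[0,0,0,0,0,0],[0,0,0,0,0,0]]])

```text
time: 14.35
ee_pos: [0.5505, 0.1224, 0.2036]
tcp_rot: [-180.0, 0.3, -180.0]
contact_force: [-0.1, 0.3, 0.1]
finger_gap: 0.069
```

apply_moves(deltas=[[[0,0,12,0,0,0],[0,0,15,0,0,0],[0,0,12,0,0,0],[0,0,5,0,0,0],[0,0,0,0,0,0],[0,0,0,0,0,0]]])

```text
time: 14.85
ee_pos: [0.5528, 0.1238, 0.163]
tcp_rot: [180.0, 0.8, -179.9]
contact_force: [-0.0, 0.1, 0.5]
finger_gap: 0.0688
```

apply_moves(deltas=[[[2,-1,4,0,0.014,0],[1,-1,2,0,0,0],[0,0,0,0,0,0],[0,0,0,0,0,0]]])

```text
time: 15.18
ee_pos: [0.5506, 0.1218, 0.1587]
tcp_rot: [180.0, 0.1, -179.9]
contact_force: [0.7, 0.5, 0.5]
finger_gap: 0.0689
```

apply_moves(deltas=[[[0,0,0,0,0,0],[0,0,0,0,0,0],[0,0,0,0,0,0],[0,0,0,0,0,0],[0,0,0,0,0,0],[0,0,0,0,0,0],[0,0,0,0,0,0]]], gripper=0.35)

```text
time: 15.77
ee_pos: [0.5509, 0.1218, 0.1595]
tcp_rot: [179.9, 0.2, -179.9]
contact_force: [-0.4, -0.7, 0.2]
finger_gap: 0.0449
```

apply_moves(deltas=[[[0,0,-6,0,0,0],[0,0,-12,0,0,0],[0,0,-20,0,0,0],[0,0,-25,0,0,0],[0,0,-25,0,0,0],[0,0,-20,0,0,0],[0,0,-12,0,0,0],[0,0,-6,0,0,0],[0,0,0,0,0,0]]])

```text
time: 16.52
ee_pos: [0.5478, 0.1214, 0.289]
tcp_rot: [-180.0, -0.5, -179.9]
contact_force: [0.0, -0.1, -3.3]
finger_gap: 0.0454
```

Run:
```python
from h import *
print(pose())
p=cap("top"); X=cloud(p)
print('plate',disc(p,X,(.477,.36),.068,.08,.004))
print('bay floor',disc(p,X,(.549,.122),.009,.045,.006))
print('pan',disc(p,X,(.487,-.349),.056,.08,.004))
# ring/plate by colour: ellipse fit
g=p['image'].astype(int); m=((g.min(-1)>200)&(abs(X[...,2]-.068)<.006)).astype(np.uint8)
print(m.sum()); 
c,_=cv2.findContours(m,0,1); c=max(c,key=cv2.contourArea); e=cv2.minAreaRect(c); print(e,at_z(p,*e[0],.068))
save(p,'t5.png',(90,140,270,300),4)
p=cap("scene"); X=cloud(p)
print('plate',disc(p,X,(.477,.36),.066,.08,.004))
print('pan',disc(p,X,(.487,-.349),.054,.08,.004))
```

```text
(16.52, array([0.5478, 0.1214, 0.289 ]), array([-179.98,   -0.47, -179.86]), 0.0454, array([ 0. , -0.1, -3.3]))
plate (266, array([0.4694, 0.4017, 0.0681]), array([0.4684, 0.4021]), array([0.1016, 0.0294]), array([0.4719, 0.3879]), 0.0509)
bay floor (247, array([0.548 , 0.0959, 0.0085]), array([0.5513, 0.0964]), array([0.0617, 0.0382]), array([0.5503, 0.1026]), 0.0332)
pan (761, array([ 0.4926, -0.3469,  0.0568]), array([ 0.4939, -0.3563]), array([0.1138, 0.11  ]), array([ 0.494 , -0.3584]), 0.0578)
248
((123.15101623535156, 235.855712890625), (36.49491882324219, 10.195405960083008), 79.99201965332031) [0.46814782 0.40377224 0.068     ]
plate (1791, array([0.4808, 0.3605, 0.0663]), array([0.481 , 0.3603]), array([0.1384, 0.1198]), array([0.477 , 0.3574]), 0.075)
pan (683, array([ 0.5096, -0.3514,  0.0546]), array([ 0.4855, -0.3558]), array([0.1153, 0.1323]), array([ 0.4834, -0.3462]), 0.0722)
```

View pics/t5.png

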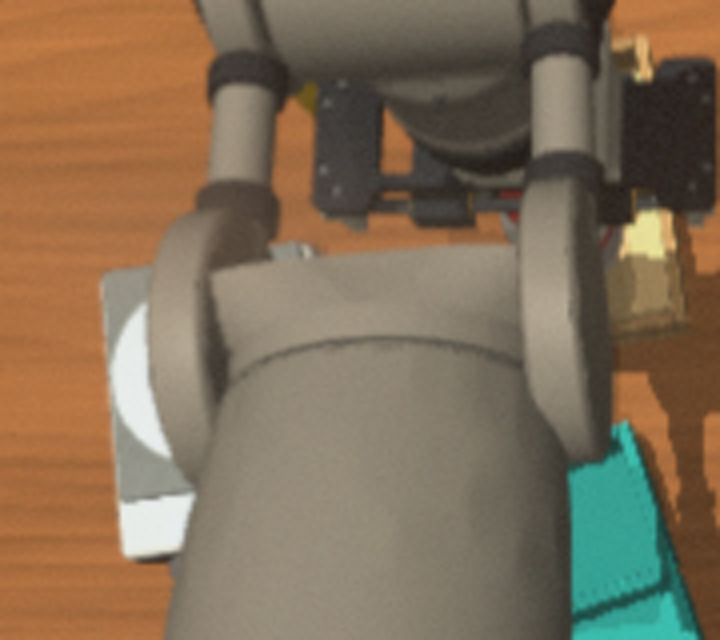

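```bash
cat >> h.py <<'E'
from scipy.ndimage import map_coordinates, gaussian_filter
from scipy.optimize import minimize
def proj(p,P):
    C=(P-p['O'])@p['Rt']; s=C[:,:2]/C[:,2:]; s=s*(1+p['k1']*(s**2).sum(1,keepdims=True))
    K=np.array(p['mtx']); return s*[K[0,0],K[1,1]]+[K[0,2],K[1,2]]
def fitcirc(p,c,z,r,sign=1,w=.005,span=.015):
    g=gaussian_filter(p['image'].astype(float).mean(-1),.7); a=np.linspace(0,2*np.pi,180,endpoint=False); e=np.c_[np.cos(a),np.sin(a),0*a]
    def sc(c):
        f=lambda q: map_coordinates(g,proj(p,np.array([c[0],c[1],z])+e*q)[:,::-1].T,order=1,mode='nearest')
        i,o=f(r-w),f(r+w); return -np.clip(sign*(i-o)/(i+o+5),0,.3).mean()
    gr=np.arange(-span,span+1e-9,.0015)
    b=min(((sc((c[0]+x,c[1]+y)),c[0]+x,c[1]+y) for x in gr for y in gr))
    m=minimize(sc,b[1:],method='Nelder-Mead',options=dict(initial_simplex=[b[1:],(b[1]+.001,b[2]),(b[1],b[2]+.001)]))
    return m.x.round(4),round(m.fun,3)
E
python3 - <<'E'
from h import *
p=cap("scene")
print('plate',fitcirc(p,(.48,.36),.068,.06)); print('pan',fitcirc(p,(.49,-.353),.056,.058))
p=cap("top"); print('pan top',fitcirc(p,(.49,-.353),.056,.058))
p=cap("wrist"); uv=proj(p,np.array([[.479,.36,.068]])); print(uv)
E
```

```text
plate (array([0.4782, 0.3609]), np.float64(-0.24))
pan (array([ 0.4918, -0.3575]), np.float64(-0.222))
pan top (array([ 0.4952, -0.3601]), np.float64(-0.195))
[[552.81505436 124.35481857]]
```

apply_moves(deltas=[[[4,15,-2,0,-0.01,0],[8,28,-2,0,-0.005,0],[8,28,-2,0,-0.005,0],[8,28,-2,0,-0.005,0],[8,28,-2,0,-0.005,0],[8,28,-2,0,-0.005,0],[8,28,-2,0,-0.005,0],[8,25,-2,0,-0.005,0],[5,15,0,0,0,0],[2,6,0,0,0,0],[0,0,0,0,0,0],[0,0,0,0,0,0]]])

```text
time: 17.77
ee_pos: [0.4743, 0.3577, 0.2878]
tcp_rot: [-179.4, 0.7, 179.9]
contact_force: [-0.1, -0.9, -3.7]
finger_gap: 0.0456
```

apply_moves(deltas=[[[-3,2,0,-0.01,0.012,0],[-2,1,8,0,0,0],[0,0,14,0,0,0],[0,0,14,0,0,0],[0,0,10,0,0,0],[0,0,6,0,0,0],[0,0,0,0,0,0],[0,0,0,0,0,0]]])

```text
time: 18.43
ee_pos: [0.4851, 0.3528, 0.2305]
tcp_rot: [-179.9, -0.1, 179.3]
contact_force: [0.0, 0.1, -2.0]
finger_gap: 0.0453
```

apply_moves(deltas=[[[3,4,0,0,0,-0.012],[3,4,0,0,0,0],[0,0,0,0,0,0],[0,0,0,0,0,0]]])

```text
time: 18.77
ee_pos: [0.4797, 0.3614, 0.2322]
tcp_rot: [180.0, 0.0, 180.0]
contact_force: [0.0, 0.1, -2.8]
finger_gap: 0.0454
```

Run:
```python
from h import *
print(pose()); p=cap("wrist"); print('plate',fitcirc(p,(.478,.36),.068,.06)); save(p,'w6.png')
```

```text
(18.77, array([0.4797, 0.3614, 0.2322]), array([179.96,   0.  , 179.96]), 0.0454, array([ 0. ,  0.1, -2.8]))
plate (array([0.4792, 0.3639]), np.float64(-0.135))
```

View pics/w6.png

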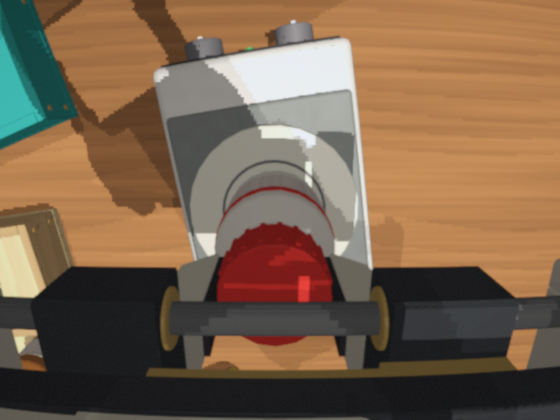

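apply_moves(deltas=[[[0,0,4,0,0,0],[0,0,4,0,0,0],[0,0,2,0,0,0],[0,0,0,0,0,0],[0,0,0,0,0,0]]])

```text
time: 19.23
ee_pos: [0.4796, 0.3618, 0.2219]
tcp_rot: [179.9, 0.1, -180.0]
contact_force: [-0.3, -0.3, -2.3]
finger_gap: 0.0451
```

apply_moves(deltas=[[[0,0,2,0,0,0],[0,0,1,0,0,0],[0,0,1,0,0,0],[0,0,0,0,0,0]]])

```text
time: 19.57
ee_pos: [0.48, 0.3619, 0.2198]
tcp_rot: [179.9, 0.2, -180.0]
contact_force: [0.0, -0.3, -3.4]
finger_gap: 0.0454
```

apply_moves(deltas=[[[0,0,1.5,0,0,0],[0,0,1.5,0,0,0],[0,0,0,0,0,0]]])

```text
time: 19.82
ee_pos: [0.4807, 0.3621, 0.2199]
tcp_rot: [179.8, 0.4, -180.0]
contact_force: [-0.2, -0.9, -3.1]
finger_gap: 0.0454
```

apply_moves(deltas=[[[0,0,0,0,0,0],[0,0,0,0,0,0],[0,0,0,0,0,0],[0,0,0,0,0,0],[0,0,0,0,0,0]]], gripper=0.75)

```text
time: 20.23
ee_pos: [0.4815, 0.3625, 0.2202]
tcp_rot: [179.7, 0.6, 180.0]
contact_force: [1.1, 0.3, 0.3]
finger_gap: 0.0681
```

apply_moves(deltas=[[[0,0,-10,0,0.008,0],[0,0,-20,0,0,0],[0,0,-25,0,0,0],[0,0,-20,0,0,0],[0,0,-10,0,0,0],[0,0,0,0,0,0]]])

```text
time: 20.73
ee_pos: [0.4809, 0.3618, 0.3064]
tcp_rot: [179.8, -0.2, 180.0]
contact_force: [0.7, 0.2, -0.8]
finger_gap: 0.069
```

Run:
```python
from h import *
print(pose())
p=cap("scene"); X=cloud(p); print('red',disc(p,X,(.48,.36),.178,.045))
q=[.55,.121]
print('plate',fitcirc(p,(.478,.36),.068,.06))
```

```text
(20.73, array([0.4809, 0.3618, 0.3064]), array([ 1.7982e+02, -1.6000e-01,  1.8000e+02]), 0.069, array([ 0.7,  0.2, -0.8]))
red (367, array([0.4823, 0.3617, 0.1778]), array([0.4817, 0.3613]), array([0.0464, 0.0478]), array([0.4804, 0.3606]), 0.025)
plate (array([0.4795, 0.3607]), np.float64(-0.215))
```

apply_moves(deltas=[[[0,-15,0,0,0,0],[0,-35,-1,0,-0.003,0],[0,-35,-1,0,-0.003,0],[0,-35,-1,0,-0.003,0],[0,-35,-1,0,-0.003,0],[0,-35,-1,0,-0.003,0],[0,-35,-1,0,-0.003,0],[0,-35,-1,0,-0.003,0],[0,-35,-1,0,-0.003,0],[0,-35,-1,0,-0.003,0],[0,-35,-1,0,-0.003,0],[0,-35,-1,0,-0.003,0],[0,-35,-1,0,-0.003,0],[0,-35,-1,0,-0.003,0],[0,-35,-1,0,-0.003,0],[0,-35,-1,0,-0.003,0],[0,-35,-1,0,-0.003,0],[0,-30,0,0,0,0],[0,-20,0,0,0,0],[0,0,0,0,0,0]]])

```text
time: 22.45
ee_pos: [0.4722, -0.2904, 0.2939]
tcp_rot: [179.5, 0.9, -179.7]
contact_force: [-0.9, 1.0, 1.0]
finger_gap: 0.0683
```

Run:
```python
from h import *
print(pose())
p=cap("top"); X=cloud(p)
m=(np.abs(X[...,0]-.59)<.14)&(np.abs(X[...,1]-.125)<.1)&(abs(X[...,2]-.05)<.008)
b=cv2.minAreaRect(X[m][:,:2].astype(np.float32)); print('crate outline',m.sum(),b)
box=cv2.boxPoints(b); print(box.round(4).tolist())
p=cap("scene"); X=cloud(p)
m=(np.abs(X[...,0]-.59)<.14)&(np.abs(X[...,1]-.125)<.1)&(abs(X[...,2]-.048)<.006)
b=cv2.minAreaRect(X[m][:,:2].astype(np.float32)); print('crate outline',m.sum(),b)
print('yel',disc(p,X,(.487,-.349),.167,.045))
```

```text
(22.45, array([ 0.4722, -0.2904,  0.2939]), array([ 179.53,    0.88, -179.71]), 0.0683, array([-0.9,  1. ,  1. ]))
crate outline 902 ((0.59975266456604, 0.12211249023675919), (0.19739077985286713, 0.10249681770801544), 8.113655090332031)
[[0.49480000138282776, 0.15889999270439148], [0.5092999935150146, 0.05739999935030937], [0.7046999931335449, 0.08529999852180481], [0.6901999711990356, 0.1868000030517578]]
crate outline 1114 ((0.5973871350288391, 0.1237596869468689), (0.2000037133693695, 0.10264895856380463), 8.01900577545166)
yel (251, array([ 0.4883, -0.3473,  0.1662]), array([ 0.4873, -0.3481]), array([0.0451, 0.0441]), array([ 0.4864, -0.3491]), 0.0251)
```

apply_moves(deltas=[[[-5,-15,0,0.008,0.015,0],[-5,-20,0,0,0,0],[-4,-15,0,0,0,0],[-1,-6,0,0,0,0],[0,0,0,0,0,0],[0,0,12,0,0,0],[0,0,18,0,0,0],[0,0,12,0,0,0],[0,0,0,0,0,0],[0,0,0,0,0,0]]])

```text
time: 23.38
ee_pos: [0.489, -0.329, 0.2485]
tcp_rot: [179.4, -0.3, -178.9]
contact_force: [-0.2, 0.2, 1.0]
finger_gap: 0.0689
```

apply_moves(deltas=[[[1,-8,-2,0.01,0,0.018],[1,-7,0,0,0,0],[0,-4,0,0,0,0],[0,0,0,0,0,0],[0,0,0,0,0,0]]])

```text
time: 23.8
ee_pos: [0.4878, -0.3489, 0.2543]
tcp_rot: [-179.8, -0.1, -180.0]
contact_force: [0.0, -0.6, 0.4]
finger_gap: 0.0689
```

Aligned. Descending to the yellow lid (TCP z about 0.206).

apply_moves(deltas=[[[0,0,12,0,0,0],[0,0,15,0,0,0],[0,0,12,0,0,0],[0,0,5,0,0,0],[0,0,2,0,0,0],[0,0,0,0,0,0],[0,0,0,0,0,0]]])

```text
time: 24.38
ee_pos: [0.4884, -0.351, 0.2097]
tcp_rot: [-179.6, 0.2, 179.9]
contact_force: [-0.7, -1.5, 0.3]
finger_gap: 0.0693
```

apply_moves(deltas=[[[1,2,3,-0.005,0,0],[0,0,2,0,0,0],[0,0,0,0,0,0],[0,0,0,0,0,0]]])

```text
time: 24.72
ee_pos: [0.4879, -0.3493, 0.2063]
tcp_rot: [-179.8, 0.3, 179.9]
contact_force: [0.5, 0.2, -0.2]
finger_gap: 0.0688
```

apply_moves(deltas=[[[0,0,0,0,0,0],[0,0,0,0,0,0],[0,0,0,0,0,0],[0,0,0,0,0,0],[0,0,0,0,0,0],[0,0,0,0,0,0],[0,0,0,0,0,0]]], gripper=0.35)

```text
time: 25.3
ee_pos: [0.4881, -0.3494, 0.207]
tcp_rot: [-179.7, 0.4, 179.9]
contact_force: [-0.3, 0.4, 0.5]
finger_gap: 0.0455
```

apply_moves(deltas=[[[0,0,-6,0,0,0],[0,0,-12,0,0,0],[0,0,-18,0,0,0],[0,0,-20,0,0,0],[0,0,-20,0,0,0],[0,0,-12,0,0,0],[0,0,-6,0,0,0],[0,0,0,0,0,0]]])

```text
time: 25.97
ee_pos: [0.4861, -0.3477, 0.3028]
tcp_rot: [179.8, -0.1, 179.9]
contact_force: [0.4, 0.2, -3.0]
finger_gap: 0.0454
```

Run:
```python
from h import *
print(pose())
p=cap("scene"); print('pan',fitcirc(p,(.49,-.355),.056,.058)); save(p,'s7.png',(100,80,300,230),4); X=cloud(p)
print('blue',disc(p,X,(.608,-.13),.119,.04))
p=cap("top"); print('pan',fitcirc(p,(.49,-.355),.056,.058))
p=cap("wrist"); print('pan',fitcirc(p,(.49,-.355),.056,.058))
```

```text
(25.97, array([ 0.4861, -0.3477,  0.3028]), array([ 1.7984e+02, -6.0000e-02,  1.7992e+02]), 0.0454, array([ 0.4,  0.2, -3. ]))
pan (array([ 0.4949, -0.3564]), np.float64(-0.203))
blue (292, array([ 0.6089, -0.1289,  0.1176]), array([ 0.6087, -0.1294]), array([0.0451, 0.0443]), array([ 0.6084, -0.1296]), 0.024)
pan (array([ 0.4842, -0.3382]), np.float64(-0.114))
pan (array([ 0.4886, -0.3558]), np.float64(-0.092))
```

View pics/s7.png

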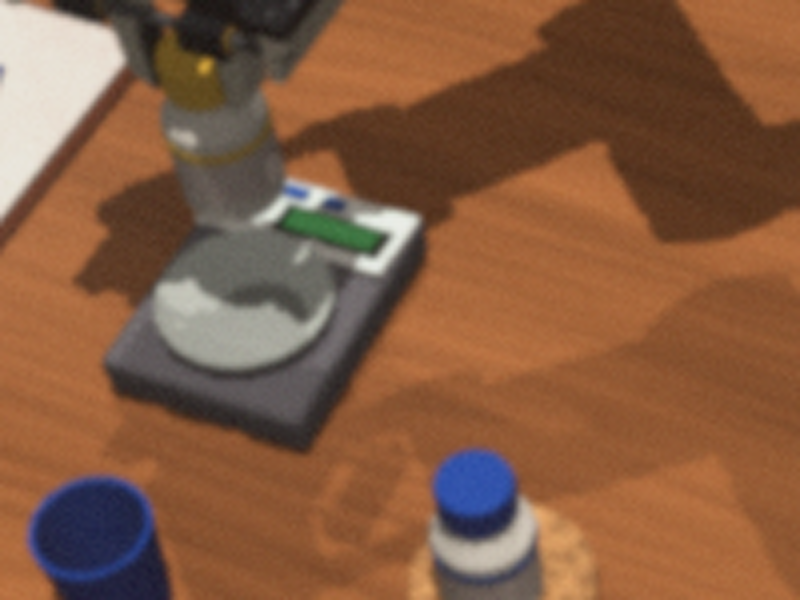

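apply_moves(deltas=[[[-1,15,0,0,0,0],[-3,30,-2,0,-0.004,0],[-4,32,-2,0,-0.004,0],[-4,32,-2,0,-0.004,0],[-4,32,-2,0,-0.004,0],[-4,32,-2,0,-0.004,0],[-5,32,-2,0,-0.004,0],[-5,32,-2,0,-0.004,0],[-5,32,-2,0,-0.004,0],[-5,32,-2,0,-0.004,0],[-5,32,-2,0,-0.004,0],[-5,32,-2,0,-0.004,0],[-5,32,-1,0,-0.004,0],[-4,25,0,0,0,0],[-3,18,0,0,0,0],[-1,8,0,0,0,0],[0,0,0,0,0,0],[0,0,0,0,0,0]]])

```text
time: 27.62
ee_pos: [0.5445, 0.1211, 0.3065]
tcp_rot: [179.1, 0.4, 179.6]
contact_force: [0.5, -1.1, -3.5]
finger_gap: 0.0454
```

Run:
```python
from h import *
print(pose())
for n in("scene","top"):
    p=cap(n); print(n,'pan',fitcirc(p,(.49,-.355),.056,.058)); X=cloud(p)
    print(disc(p,X,(.493,-.357),.0555,.063,.004), disc(p,X,(.608,-.13),.119,.04))
```

```text
(27.62, array([0.5445, 0.1211, 0.3065]), array([179.06,   0.42, 179.64]), 0.0454, array([ 0.5, -1.1, -3.5]))
scene pan (array([ 0.4929, -0.357 ]), np.float64(-0.221))
(1133, array([ 0.495 , -0.3558,  0.0549]), array([ 0.4932, -0.3565]), array([0.1177, 0.1135]), array([ 0.4922, -0.3557]), 0.0608) (293, array([ 0.6089, -0.1291,  0.1175]), array([ 0.6081, -0.1298]), array([0.0471, 0.0445]), array([ 0.6078, -0.1293]), 0.0243)
top pan (array([ 0.4949, -0.3595]), np.float64(-0.207))
(1480, array([ 0.4933, -0.3582,  0.0565]), array([ 0.4948, -0.3579]), array([0.1133, 0.1142]), array([ 0.4941, -0.3589]), 0.058) (286, array([ 0.6071, -0.1316,  0.1192]), array([ 0.608 , -0.1316]), array([0.0455, 0.0449]), array([ 0.6081, -0.1324]), 0.0237)
```

apply_moves(deltas=[[[-4,-2,0,0.016,0.007,-0.006],[-4,-2,10,0,0,0],[0,0,18,0,0,0],[0,0,20,0,0,0],[0,0,15,0,0,0],[0,0,8,0,0,0],[0,0,0,0,0,0],[0,0,0,0,0,0]]])

```text
time: 28.38
ee_pos: [0.5558, 0.1071, 0.2309]
tcp_rot: [-179.8, 0.1, 179.4]
contact_force: [0.0, 0.5, -2.4]
finger_gap: 0.0453
```

apply_moves(deltas=[[[2,5,0,-0.004,0,-0.01],[1,4,0,0,0,0],[0,0,0,0,0,0],[0,0,0,0,0,0]]])

```text
time: 28.72
ee_pos: [0.5539, 0.1165, 0.2333]
tcp_rot: [180.0, 0.4, 180.0]
contact_force: [0.5, -0.1, -2.0]
finger_gap: 0.0456
```

Target TCP z ≈ 0.159.

apply_moves(deltas=[[[0,0,10,0,0.006,0],[0,0,15,0,0,0],[0,0,15,0,0,0],[0,0,10,0,0,0],[0,0,5,0,0,0],[0,0,0,0,0,0],[0,0,0,0,0,0]]])

```text
time: 29.3
ee_pos: [0.555, 0.1175, 0.1765]
tcp_rot: [180.0, 0.3, -179.9]
contact_force: [0.4, 0.4, -2.1]
finger_gap: 0.0454
```

apply_moves(deltas=[[[1,0,5,0,0.005,0],[1,-1,5,0,0,0],[0,0,3,0,0,0],[0,0,2,0,0,0],[0,0,1,0,0,0],[0,0,0,0,0,0]]])

```text
time: 29.8
ee_pos: [0.5538, 0.1164, 0.1608]
tcp_rot: [179.9, 0.2, -179.9]
contact_force: [0.1, -0.7, -2.7]
finger_gap: 0.0452
```

apply_moves(deltas=[[[0,0,2,0,0,0],[0,0,1.5,0,0,0],[0,0,1.5,0,0,0],[0,0,0,0,0,0]]])

```text
time: 30.13
ee_pos: [0.5549, 0.1166, 0.1598]
tcp_rot: [179.9, 0.4, -179.9]
contact_force: [-0.5, -0.3, -2.8]
finger_gap: 0.0455
```

apply_moves(deltas=[[[0,0,0,0,0,0],[0,0,0,0,0,0],[0,0,0,0,0,0],[0,0,0,0,0,0],[0,0,0,0,0,0]]], gripper=0.75)

```text
time: 30.55
ee_pos: [0.5561, 0.1167, 0.1611]
tcp_rot: [179.9, 0.7, -179.9]
contact_force: [-0.5, -0.1, -0.9]
finger_gap: 0.0683
```

apply_moves(deltas=[[[0,0,-10,0,0.008,0],[0,0,-25,0,0,0],[0,0,-30,0,0,0],[0,0,-25,0,0,0],[0,0,-10,0,0,0],[0,0,0,0,0,0]]])

```text
time: 31.05
ee_pos: [0.5551, 0.1164, 0.2631]
tcp_rot: [179.9, -0.1, -179.9]
contact_force: [-0.7, 0.8, -0.2]
finger_gap: 0.0688
```

apply_moves(deltas=[[[-4,-25,-1,0,0,0],[-6,-30,-2,0,-0.003,0],[-6,-30,-2,0,-0.003,0],[-6,-30,-2,0,-0.003,0],[-6,-30,-2,0,-0.003,0],[-6,-30,-2,0,-0.003,0],[-6,-30,-2,0,-0.003,0],[-5,-20,0,0,0,0],[-3,-10,0,0,0,0],[0,0,0,0,0,0],[0,0,0,0,0,0]]])

```text
time: 31.97
ee_pos: [0.6034, -0.127, 0.2663]
tcp_rot: [179.7, 0.4, -179.7]
contact_force: [-0.0, 0.1, -0.1]
finger_gap: 0.0689
```

Run:
```python
from h import *
print(pose())
for n in("scene","top"):
    p=cap(n); X=cloud(p)
    print(n,'yel',disc(p,X,(.5525,.1165),.119,.045),'blue', disc(p,X,(.608,-.13),.119,.04))
```

```text
(31.97, array([ 0.6034, -0.127 ,  0.2663]), array([ 179.7 ,    0.43, -179.74]), 0.0689, array([-0. ,  0.1, -0.1]))
scene yel (313, array([0.5547, 0.118 , 0.1184]), array([0.5534, 0.1172]), array([0.0452, 0.0442]), array([0.552 , 0.1172]), 0.0245) blue (293, array([ 0.6088, -0.129 ,  0.1174]), array([ 0.6078, -0.1302]), array([0.0456, 0.0456]), array([ 0.6064, -0.1289]), 0.025)
top yel (291, array([0.5534, 0.115 , 0.1201]), array([0.5541, 0.1155]), array([0.0447, 0.045 ]), array([0.554 , 0.1153]), 0.0237) blue (0, None)
```

Yellow is in the bay at (0.5535, 0.1165), with the bay centre at (0.5525, 0.1165). Now the blue jar at (0.608, -0.1305).

apply_moves(deltas=[[[-2,-2,0,0.005,0.007,0.004],[-2,-1,0,0,0,0],[0,0,12,0,0,0],[0,0,20,0,0,0],[0,0,20,0,0,0],[0,0,10,0,0,0],[0,0,0,0,0,0],[0,0,0,0,0,0]]])

```text
time: 32.73
ee_pos: [0.6096, -0.121, 0.2055]
tcp_rot: [-179.9, 0.3, -179.3]
contact_force: [0.7, -0.3, 1.0]
finger_gap: 0.0689
```

apply_moves(deltas=[[[1,-5,0,0,0.005,0.011],[0,-4,0,0,0,0],[0,0,0,0,0,0],[0,0,0,0,0,0]]])

```text
time: 33.07
ee_pos: [0.61, -0.1309, 0.2089]
tcp_rot: [-179.8, 0.2, -179.9]
contact_force: [-0.5, -0.3, -0.1]
finger_gap: 0.0688
```

apply_moves(deltas=[[[1,0,12,0,0,0],[0,0,15,0,0,0],[0,0,12,0,0,0],[0,0,6,0,0,0],[0,0,3,0,0,0],[0,0,0,0,0,0],[0,0,0,0,0,0]]])

```text
time: 33.65
ee_pos: [0.6114, -0.133, 0.1645]
tcp_rot: [-179.7, 0.7, 179.9]
contact_force: [0.2, 0.3, -0.4]
finger_gap: 0.0691
```

apply_moves(deltas=[[[2,1,5,-0.004,0.012,0],[1,1,4,0,0,0],[0,0,0,0,0,0],[0,0,0,0,0,0]]])

```text
time: 33.98
ee_pos: [0.609, -0.1311, 0.1566]
tcp_rot: [-179.8, 0.2, 179.9]
contact_force: [0.1, -1.1, 0.1]
finger_gap: 0.0688
```

apply_moves(deltas=[[[0,0,0,0,0,0],[0,0,0,0,0,0],[0,0,0,0,0,0],[0,0,0,0,0,0],[0,0,0,0,0,0],[0,0,0,0,0,0],[0,0,0,0,0,0]]], gripper=0.35)

```text
time: 34.57
ee_pos: [0.6092, -0.131, 0.157]
tcp_rot: [-179.8, 0.2, 180.0]
contact_force: [-0.4, -0.2, 0.3]
finger_gap: 0.0453
```

apply_moves(deltas=[[[0,0,-6,0,0,0],[0,0,-12,0,0,0],[0,0,-20,0,0,0],[0,0,-25,0,0,0],[0,0,-25,0,0,0],[0,0,-20,0,0,0],[0,0,-12,0,0,0],[0,0,-6,0,0,0],[0,0,0,0,0,0]]])

```text
time: 35.32
ee_pos: [0.6066, -0.1301, 0.2867]
tcp_rot: [180.0, -0.4, 179.9]
contact_force: [0.2, -0.5, -1.9]
finger_gap: 0.0453
```

apply_moves(deltas=[[[6,-15,-1,0,-0.006,0],[13,-26,-2,0,-0.004,0],[13,-26,-2,0,-0.004,0],[13,-26,-2,0,-0.004,0],[13,-26,-2,0,-0.004,0],[13,-26,-2,0,-0.004,0],[13,-26,-2,0,-0.004,0],[13,-26,-2,0,-0.004,0],[9,-16,0,0,0,0],[4,-8,0,0,0,0],[0,0,0,0,0,0],[0,0,0,0,0,0]]])

```text
time: 36.32
ee_pos: [0.4886, -0.3566, 0.2863]
tcp_rot: [179.1, 0.6, -179.9]
contact_force: [0.8, -0.2, -3.3]
finger_gap: 0.0456
```

apply_moves(deltas=[[[-3,-1,0,0.015,0.01,0],[-2,0,10,0,0,0],[0,0,18,0,0,0],[0,0,18,0,0,0],[0,0,10,0,0,0],[0,0,5,0,0,0],[0,0,0,0,0,0],[0,0,0,0,0,0]]])

```text
time: 36.98
ee_pos: [0.5002, -0.348, 0.2191]
tcp_rot: [179.9, -0.0, -179.2]
contact_force: [0.1, -0.1, -2.3]
finger_gap: 0.0454
```

apply_moves(deltas=[[[3,-5,0,0,0,0.014],[2,-5,0,0,0,0],[0,0,0,0,0,0],[0,0,0,0,0,0]]])

```text
time: 37.32
ee_pos: [0.4962, -0.3589, 0.2211]
tcp_rot: [-179.9, 0.1, -180.0]
contact_force: [0.5, 0.3, -3.3]
finger_gap: 0.0449
```

Run:
```python
from h import *
print(pose()); p=cap("wrist"); save(p,'w8.png'); print(fitcirc(p,(.494,-.358),.056,.058))
```

```text
(37.32, array([ 0.4962, -0.3589,  0.2211]), array([-1.7990e+02,  1.4000e-01, -1.7996e+02]), 0.0449, array([ 0.5,  0.3, -3.3]))
(array([ 0.4887, -0.3543]), np.float64(-0.099))
```

View pics/w8.png

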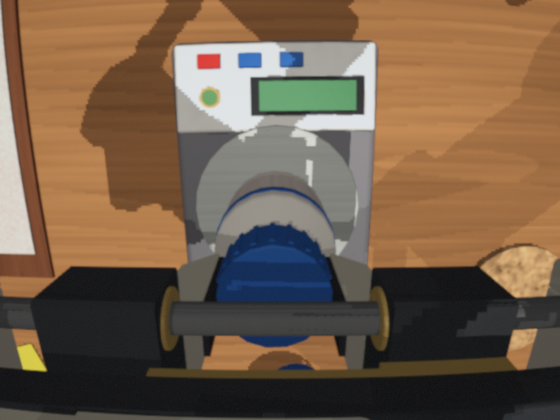

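apply_moves(deltas=[[[1,0,4,0,0,0],[0,0,4,0,0,0],[0,0,4,0,0,0],[0,0,0,0,0,0],[0,0,0,0,0,0]]])

```text
time: 37.78
ee_pos: [0.4949, -0.3594, 0.2086]
tcp_rot: [-179.8, 0.2, 180.0]
contact_force: [0.3, -0.5, -2.6]
finger_gap: 0.0456
```

apply_moves(deltas=[[[0,0,2,0,0,0],[0,0,1,0,0,0],[0,0,1,0,0,0],[0,0,0,0,0,0]]])

```text
time: 38.12
ee_pos: [0.4953, -0.3593, 0.2064]
tcp_rot: [-179.8, 0.3, -180.0]
contact_force: [0.5, 0.3, -1.8]
finger_gap: 0.0457
```

apply_moves(deltas=[[[0,0,1.5,0,0,0],[0,0,1.5,0,0,0],[0,0,0,0,0,0]]])

```text
time: 38.37
ee_pos: [0.496, -0.3594, 0.2064]
tcp_rot: [-179.6, 0.5, -180.0]
contact_force: [-0.7, 0.4, -2.5]
finger_gap: 0.0455
```

Contact, since z has stopped at the expected height. Releasing and retreating.

apply_moves(deltas=[[[0,0,0,0,0,0],[0,0,0,0,0,0],[0,0,0,0,0,0],[0,0,0,0,0,0],[0,0,0,0,0,0]]], gripper=0.75)

```text
time: 38.78
ee_pos: [0.4966, -0.3599, 0.2067]
tcp_rot: [-179.5, 0.6, -180.0]
contact_force: [-0.3, 0.3, 1.7]
finger_gap: 0.068
```

apply_moves(deltas=[[[0,0,-10,0,0.008,0],[0,0,-20,0,0,0],[0,0,-25,0,0,0],[0,0,-25,0,0,0],[0,0,-10,0,0,0],[0,30,0,0,0,0],[0,30,0,0,0,0],[0,30,0,0,0,0],[0,30,0,0,0,0],[0,30,0,0,0,0],[0,30,0,0,0,0],[0,30,0,0,0,0],[0,20,0,0,0,0],[0,10,0,0,0,0],[0,0,0,0,0,0],[0,0,0,0,0,0]]])

```text
time: 40.12
ee_pos: [0.4959, -0.1116, 0.2975]
tcp_rot: [-179.5, 0.2, 179.8]
contact_force: [0.0, 0.4, -0.0]
finger_gap: 0.0687
```

Run:
```python
from h import *
print(pose())
for n in("scene","top"):
    p=cap(n); X=cloud(p)
    for k,c,z in(('yel',(.5525,.1165),.12),('blue',(.495,-.359),.168),('red',(.48,.361),.18)):
        print(n,k,disc(p,X,c,z-.001,.045))
    print(fitcirc(p,(.494,-.358),.056,.058))
    if n=="scene": save(p,'end.png',f=1.4)
```

```text
(40.12, array([ 0.4959, -0.1116,  0.2975]), array([-1.7951e+02,  1.7000e-01,  1.7981e+02]), 0.0687, array([ 0. ,  0.4, -0. ]))
scene yel (316, array([0.5548, 0.1178, 0.1182]), array([0.5531, 0.1174]), array([0.0449, 0.0456]), array([0.5525, 0.1176]), 0.0244)
scene blue (249, array([ 0.4975, -0.3577,  0.1663]), array([ 0.4957, -0.359 ]), array([0.0464, 0.0446]), array([ 0.4964, -0.3603]), 0.0254)
scene red (360, array([0.4819, 0.3617, 0.1778]), array([0.4801, 0.3623]), array([0.0466, 0.0454]), array([0.4796, 0.3617]), 0.0244)
(array([ 0.4924, -0.3575]), np.float64(-0.226))
top yel (291, array([0.5533, 0.115 , 0.12  ]), array([0.5542, 0.1151]), array([0.0443, 0.0455]), array([0.5543, 0.1156]), 0.0237)
top blue (354, array([ 0.495 , -0.3584,  0.1683]), array([ 0.4959, -0.3589]), array([0.0462, 0.0451]), array([ 0.4952, -0.3595]), 0.0242)
top red (358, array([0.4799, 0.3594, 0.1796]), array([0.4806, 0.3604]), array([0.0452, 0.0468]), array([0.4813, 0.3605]), 0.0244)
(array([ 0.4956, -0.3595]), np.float64(-0.17))
```

View pics/end.png

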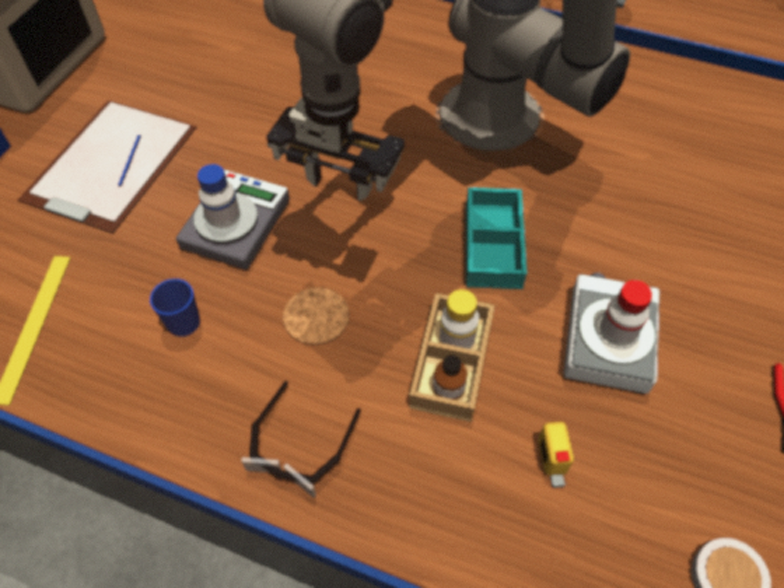

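The picture shows blue on the balance (220,200), yellow in the near bay (460,315), red on the stirrer (628,308), and the mat at (316,315) empty. The bystanders are unmoved.

```bash
python3 -c "
from bench import bot; print(bot.job_done())"
```

```text
the job is handed in; nothing more can be done
None
```

All three jars are at their new stations and the job is handed in, at about 40 s of the 112 s allowed. I parked the blue jar on the cork mat, moved red to the stirrer and yellow into the crate's near bay, then moved blue to the balance.

My last checks, measured from the scene and top cameras:

| Jar | Station | Distance from centre | Allowed |
|---|---|---|---|
| Blue | Balance pan | 2–3 mm | 15 mm |
| Red | Stirrer plate | about 2 mm | 15 mm |
| Yellow | Crate's near bay | 1–2 mm | 15 mm each way |

- **Upright:** all lid heights match jars standing upright on their stations.
- **Everything else:** the mat is empty and the gripper is clear of everything. In the final picture the amber bottle, tape measure and blue cup stand where they were; I didn't measure their positions again.

**What disagreed or went wrong:**
- My first grip on the blue jar was 8–9 mm off, so I opened, re-centred and gripped again before lifting.
- Circle fits of the pan differed by up to 6 mm where the gripper or jar hid part of it. I used the unobstructed scene and top views instead, and those agreed to about 3 mm.
- The force reading kept showing the jar's weight after touchdown, so I judged each touchdown by the height no longer dropping.

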